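Weigh the gold eyepiece on the two-pan balance

ROBOT

A 6-joint arm with a two-finger parallel gripper is mounted at the origin on the work surface. World frame = base frame: x ahead of the robot, y to its left, z up, the work surface at z = 0. Lengths are in m, angles in degrees, forces in N, time in s.
With the tool pointing down it reaches from about 0.325 to 0.85 m from the base axis. Payload 15.5 kg.
Tool frame: the origin (TCP) lies on the mounting face of the last link; the fingertips stand 191 mm ahead of it and the grasp point (between the pads) lies grasp_offset ahead of it (grasp_offset is the distance from the TCP to the grasp point, in m); z points along the fingers, y is the line along which they close (so a half turn about z gives the same grasp; the last joint's range is limited). The gripper opens to 91 mm and grips with 3 to 60 N. Pads are 32 mm wide; open, the fingers measure 118 mm over their backs; the gripper's body (76 mm by 178 mm) begins 60 mm behind the grasp point.
Start: joints at [-81.79, 28.281, 77.091, -0, 74.628, -5.472], TCP at [0.148, -0.607, 0.405] pointing down, gripper open.
Joint ranges: [-166.48, 166.48], [-47.26, 123.95], [12.59, 153.08], [-70.14, 250.14], [6.76, 159.57], [-176.63, 176.63]. Speed limits (degrees/s): [108.29, 108.29, 147.25, 172.46, 172.46, 172.46].

INTERFACE

Orientations are given as a 3x3 rotation matrix whose columns are the frame's x, y, z axes.
In Python, from station import read_state, capture, calibration, close_job, grasp_offset gives the robot as it stands. The module is installed in compiled form; this text tells all that it offers.
- The arm moves only by the shell command python3 -m inch 'ROWS' [FORCE]. ROWS is JSON, one flat list of numbers, 7 for each row, row after row: the turn, a rotation vector about the tool's x, y, z as a fraction of full scale, then the shift along the tool's x, y, z as a fraction of full scale, then the gripper command: -1 is fully open, 1 is shut, values between are in proportion. In form: [rx, ry, rz, tx, ty, tz, jaw, rx, ry, rz, tx, ty, tz, jaw, ...]. A call has exactly 5 rows; each row is the pose to reach, as a shift and turn from the pose commanded when the call began, along the tool's axes at that moment, turning the shorter way round; what a row does not reach only later rows make up. Full scale, the value 1, is 0.2 m for a shift and pi rad for a turn. A row lasts 1/10 s, in which the tool goes at most 50 mm and 8.59 degrees, less where a joint would pass 70% of its speed; a pose out of reach is approached as far as the arm can. A call with a number of a shift or a turn outside -1 to 1 is refused whole. A call with a gripper value outside its range is refused whole. The fingers move at their own pace and stop on an object; FORCE is the grip in N (left out, the last holds). Time passes only in rows, so rows that repeat a pose let the fingers close, or fill a call up. It gives the time, the measured TCP pose, the force, the opening and the grip force at its end, in the units of the state.
- read_state(): the state, without advancing time (a new reading comes with each control period).
- capture(name): name is "side" or "top" or "wrist"; returns (picture, depth): 400x640x3 uint8, red, green, blue; 400x640 float32, m along the optical axis (not along the pixel's ray), 0 where there is no reading.
- calibration(name): a dict with "K" (3x3 intrinsics, pixels), "rvec" (rotation vector, rad) and "tvec" (3), from world to camera coordinates, as OpenCV has them; the wrist camera has in their place "mount" (4x4, takes a point from camera to tool coordinates, whose origin is the TCP and whose axes are the flange's). Camera axes: x right, y down, z forward; pixel columns grow to the right and rows downward; lengths in m; the calibration is good to about 2 mm. A picture is of the moment at which its call begins: read the wrist's pose just before it. calibration takes no time and is no camera call.
- close_job(): hands the job in; it is judged then, once.
The state is a dict: "t": time; "joints": joint angles; "qvel": joint speeds; "effort": joint torques, N m; "ee_pos": TCP position; "eef_rot": TCP orientation; "contact_force": force on the tool from outside, world axes, zero at the start; "moment": the same for the moment, N m; "opening": finger opening in m; "grip_force": force on a finger pad.
Only numpy, scipy, OpenCV 4.12 (cv2) and the standard library are available. Lean on these libraries where they do the work, as an engineer would, in place of code of your own. Each camera call takes 0.05 s, during which the arm holds its last target. There are 200 camera calls.

TASK

Find the counterweight for the gold eyepiece: first stand it upright and gently in the middle of the blue pan while the steel pan is empty, then stand brass weights from the case well inside the steel pan until the beam levels, with the red pointer over the green band. Any weight you do not need stays in the case or goes down on the table; do not disturb the black eyepiece, the dovetail bar, the T-ring or the filter.

Things in the scene. Friction and masses are not known exactly. Their poses are not given: they have to be found in the camera images.
- beam (a joint): tilt of the balance beam, rad: 0 level, positive when the blue pan is down and the steel pan up, stops at -0.25 and +0.25. The balance tilts in proportion to the imbalance: about 0.0033 rad per gram, so it reaches its stop at roughly 76 g; it settles in about 1 s. A red pointer above the pivot stands over a green band (about 0.05 rad either side of level) on a white scale when the beam is level, and moves off it otherwise.
- balance: grey two-pan balance, fixed to the table; origin at the middle of its base on the table. Base 150 x 90 x 22 mm, beam along its x axis with pivot 78 mm up; pans on both ends 110 mm from the middle, blue pan at its +x end and steel pan at its -x end. Pointer and scale stand up at the middle to 158 mm above the table, within 35 mm of the middle.
- blue_pan: the blue pan: round, 104 mm outside, 98 mm inside the rim, the rim 3 mm above its flat floor. A linkage keeps it level as the beam tilts, so where a load stands in the pan does not matter. Origin on the beam 20 mm below its floor.
- blue_pan_floor (a point): centre of the floor of the blue pan, on its upper face (98 mm above the table when level, 27 mm lower or higher at the stops); z up
- steel_pan: the plain bright steel pan, built like the blue one; origin on the beam 20 mm below its floor
- steel_pan_floor (a point): centre of the floor of the steel pan, on its upper face (98 mm above the table when level); z up
- gold_eyepiece: gold eyepiece, standing upright on a dark red mat beside a black one of the same shape: chrome barrel 31.8 mm across from the foot to 24 mm up, gold body 40 mm across from 24 to 52 mm, top 33 mm across up to 64 mm; origin at the centre of its foot, z up. Its weight differs from start to start, 52 to 128 g.
- w80: brass 80 g weight, largest of the three: round body 30 mm across and 16 mm high, with a neck and a knob 15 mm across above it, 31 mm high in all; origin at the centre of its underside, z up. Stands in the open case at the start.
- w40: brass 40 g weight, middle of the three: round body 24 mm across and 14 mm high, with a neck and a knob 12 mm across above it, 27 mm high in all; origin at the centre of its underside, z up. Stands in the open case at the start.
- w20: brass 20 g weight, smallest of the three: round body 19.0 mm across and 12 mm high, with a neck and a knob 9.5 mm across above it, 23 mm high in all; origin at the centre of its underside, z up. Stands in the open case at the start.
- case: open aluminium flight case fixed to the table, 165 mm along its x, 230 mm along its y, 45 mm high, walls 5 mm, foam floor 15 mm above the table; origin at the centre of its underside. Its lid is thrown back low beyond its +x side (115 mm further, at most 50 mm high). It holds three weights, the T-ring and the filter, in any order.
- mat: dark red mat fixed to the table, 190 mm along its x, 230 mm along its y, 4 mm thick; origin at the centre of its underside. Case and mat may change sides.
- black_eyepiece: black eyepiece standing on the mat, same shape and size as the gold one; origin at the centre of its foot; not to be moved
- t_ring: chrome T-ring adapter lying in the case, 52 mm across, 12 mm high; origin at the centre of its underside; not to be moved
- nebula_filter: violet glass filter in a dark ring lying in the case, 29 mm across, 9 mm high; origin at the centre of its underside; not to be moved
- dovetail_bar: steel dovetail bar lying on the mat along its own x, 75 x 32 x 14 mm; origin at the centre of its underside; not to be moved
Mind the look-alikes: they are no part of the job. What is shaped like the gold_eyepiece but pink or purple is not meant.

How it is judged (in metres and radians):
On the way:
1. the gold eyepiece stands upright in the blue pan, which has sunk, with no weight on the steel pan (horizontal distance between gold_eyepiece and blue_pan_floor below 0.042 m and z of gold_eyepiece in the frame of blue_pan_floor between -0.006 and 0.006 m and angle between gold_eyepiece's own z axis and vertical below 0.15 rad and value of joint beam above 0.1 rad and horizontal distance between each of w80, w40, w20 and steel_pan_floor above 0.055 m), for 0.2 s.
At the end, for the whole second after the job is handed in: Gold eyepiece upright in the blue pan (within 42 mm of its centre, tilt under 0.15 rad); beam level within 0.05 rad and still; each brass weight upright in the steel pan (within 42 mm of centre) or down on the table or in the case (origin below 35 mm); all at rest (horizontal distance between gold_eyepiece and blue_pan_floor below 0.042 m and z of gold_eyepiece in the frame of blue_pan_floor between -0.006 and 0.006 m and angle between gold_eyepiece's own z axis and vertical below 0.15 rad and linear speed of each of gold_eyepiece, w80, w40, w20 below 0.02 m/s and value of joint beam between -0.05 and 0.05 rad and velocity of joint beam between -0.05 and 0.05 rad/s and ((horizontal distance between w80 and steel_pan_floor below 0.042 m and z of w80 in the frame of steel_pan_floor between -0.006 and 0.006 m and angle between w80's own z axis and vertical below 0.15 rad) or height (world z) of w80 below 0.035 m) and ((horizontal distance between w40 and steel_pan_floor below 0.042 m and z of w40 in the frame of steel_pan_floor between -0.006 and 0.006 m and angle between w40's own z axis and vertical below 0.15 rad) or height (world z) of w40 below 0.035 m) and ((horizontal distance between w20 and steel_pan_floor below 0.042 m and z of w20 in the frame of steel_pan_floor between -0.006 and 0.006 m and angle between w20's own z axis and vertical below 0.15 rad) or height (world z) of w20 below 0.035 m)); the robot touches nothing.
It fails at once if the black eyepiece, T-ring, filter or dovetail bar is displaced by more than 20 mm (distance of any of black_eyepiece, t_ring, nebula_filter, dovetail_bar from where it was at the start of the episode above 0.02 m).
It fails at once if the gold eyepiece is tipped over (angle between gold_eyepiece's own z axis and vertical above 1 rad).
It fails at once if the gold eyepiece is dropped or pushed hard (over 30 N) onto the blue pan (contact force between gold_eyepiece and blue_pan above 30 N).
It also fails if it takes over 72 s, if anything falls off the work surface, if the arm or the gripper's body presses on something with over 40 N, if the wrist force passes 120 N, or if a joint passes its speed limit or range.

## Working session

There is one attempt and no reset: what is moved stays moved. The work goes in short steps, Python scripts to look and compute and a shell command to move; the robot and the scene stay as the last step left them, time stands still between calls to the robot, and variables do not carry over. Pictures are saved under pics/ and viewed, at most 10 in all, crops included, and the job is handed in when it is done.

```bash
mkdir -p pics; ls; cat > h.py <<'E'
import numpy as np, cv2
from station import *
def save(n,name):
    im,d=capture(n); cv2.imwrite(f'pics/{name}.png',im[:,:,::-1]); np.save(f'pics/{name}.npy',d); return im,d
def world(n,u,v,d,st=None):
    c=calibration(n);K=np.array(c['K']);p=np.array([(u-K[0,2])/K[0,0]*d,(v-K[1,2])/K[1,1]*d,d])
    if n=='wrist':
        M=np.array(c['mount']);q=M[:3,:3]@p+M[:3,3];return np.array(st['eef_rot'])@q+np.array(st['ee_pos'])
    R=cv2.Rodrigues(np.array(c['rvec'],float))[0];return R.T@(p-np.ravel(c['tvec']))
def ray(n,u,v,z,st=None):
    a=world(n,u,v,0.0,st);b=world(n,u,v,1.0,st);return a+(b-a)*(z-a[2])/(b[2]-a[2])
E
python3 - <<'E'
from h import *
s=read_state();print(s);print(grasp_offset if not callable(grasp_offset) else grasp_offset())
save('top','top0');save('side','side0')
print(calibration('top'),calibration('wrist'))
E
```

```text
pics
{'t': 0.0, 'joints': array([-8.17892261e+01,  2.83144400e+01,  7.71278996e+01,  1.99346251e-03,
        7.46282712e+01, -5.47218696e+00]), 'qvel': array([ 0.04649478,  0.02168889,  0.09343877,  0.06581156,  0.0067067 ,
       -0.0710121 ]), 'effort': array([ 9.94538896e-04, -8.78819132e+01, -3.81848323e+01,  7.07379472e-02,
        5.33324573e-02, -1.83416055e-04]), 'ee_pos': array([ 0.14782518, -0.60711006,  0.4041384 ]), 'eef_rot': array([[ 9.71621707e-01,  2.36540139e-01, -1.42800118e-04],
       [ 2.36540134e-01, -9.71620947e-01,  1.22454994e-03],
       [ 1.50907627e-04, -1.22357726e-03, -9.99999240e-01]]), 'contact_force': array([-0.50934436, -0.85572723,  0.51081776]), 'moment': array([0.00469996, 0.00500546, 0.05204627]), 'grip_force': 0.0, 'opening': 0.09086425275951769}
0.172
{'K': array([[465.91597342,   0.        , 322.48060571],
       [  0.        , 465.91597342, 200.82889871],
       [  0.        ,   0.        ,   1.        ]]), 'rvec': array([ 2.17975165, -2.2047425 ,  0.03481219]), 'tvec': array([0.01830187, 0.50910352, 1.18635196])} {'K': array([[339.98215732,   0.        , 321.49866816],
       [  0.        , 339.98215732, 199.35700236],
       [  0.        ,   0.        ,   1.        ]]), 'mount': array([[-1.25322938e-03, -9.59313659e-01, -2.82339747e-01,
         7.99291721e-02],
       [ 9.99999052e-01, -1.04132812e-03, -9.00574248e-04,
         2.70985893e-05],
       [ 5.69924859e-04, -2.82340608e-01,  9.59314055e-01,
         2.12330762e-02],
       [ 0.00000000e+00,  0.00000000e+00,  0.00000000e+00,
         1.00000000e+00]])}
```

View pics/top0.png

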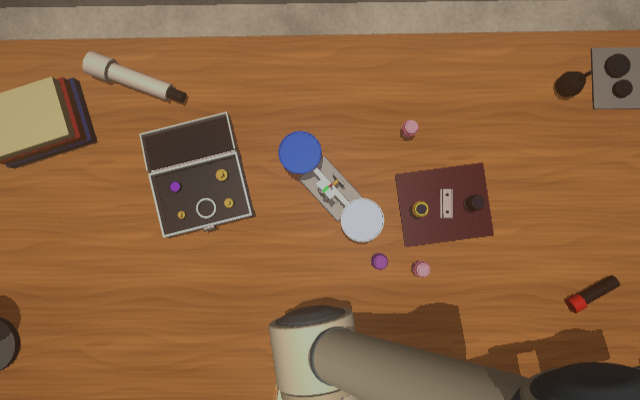

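View pics/side0.png

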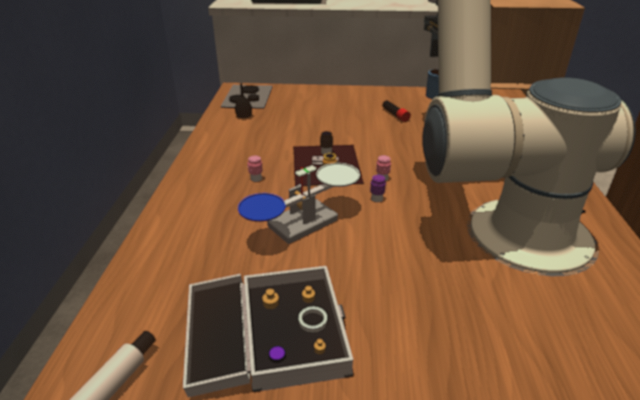

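Top view: gold eyepiece at (421,209), black one at (475,203), bar at (446,204); blue pan at (300,153), steel pan at (362,220). Weights: w80 (222,174), w40 (228,203), w20 (181,215). T-ring (206,208), filter (175,187). The side view agrees.

```bash
python3 - <<'E'
from h import *
im=cv2.imread('pics/top0.png');d=np.load('pics/top0.npy');hsv=cv2.cvtColor(im,cv2.COLOR_BGR2HSV)
def show(n,u,v,z): print(n,'plane',ray('top',u,v,z).round(4),'depth pt',world('top',u,v,float(d[int(round(v)),int(round(u))])).round(4))
for n,u,v,r,z in [('gold',421,209,12,.064),('w80',222,174,10,.03),('w40',228,203,9,.03),('w20',181,215,8,.027)]:
    u0,v0=u-r,v-r;p=hsv[v0:v+r+1,u0:u+r+1]
    m=((p[...,0]>14)&(p[...,0]<34)&(p[...,1]>110)&(p[...,2]>90)).astype(np.uint8)
    c=max(cv2.findContours(m,0,2)[0],key=cv2.contourArea);(a,b),rr=cv2.minEnclosingCircle(c);print(rr,end=' ');show(n,a+u0,b+v0,z)
for n,m in [('blue',(hsv[...,0]>105)&(hsv[...,0]<125)&(hsv[...,1]>150)&(hsv[...,2]>80)),('steel',(hsv[...,1]<50)&(hsv[...,2]>140))]:
    m=m.astype(np.uint8);m[:, :260]=0;m[:,395:]=0;m[:120]=0;m[260:]=0
    c=max(cv2.findContours(cv2.morphologyEx(m,cv2.MORPH_OPEN,np.ones((9,9))),0,2)[0],key=cv2.contourArea);(a,b),rr=cv2.minEnclosingCircle(c);print(rr,a,b);show(n,a,b,.1)
show('bar',446,204,.018);show('black',475,203,.064);show('tring',206,208,.027);show('filter',175,187,.024)
show('mat',410,230,.004);show('caserim',151,158,.045)
for u,v in [(152,182),(238,153),(251,216),(165,236)]: show('casec',u,v,.045)
E
```

```text
8.32229995727539 gold plane [ 0.4848 -0.2265  0.064 ] depth pt [ 0.4847 -0.226   0.0669]
6.265082359313965 w80 plane [0.5785 0.2698 0.03  ] depth pt [0.5767 0.2656 0.0481]
4.953969478607178 w40 plane [0.507  0.2519 0.03  ] depth pt [0.5065 0.2492 0.0427]
4.031229019165039 w20 plane [0.478  0.3727 0.027 ] depth pt [0.4778 0.37   0.0355]Traceback (most recent call last):
  File "<stdin>", line 10, in <module>
ValueError: max() iterable argument is empty
```

```bash
python3 - <<'E'
from h import *
im=cv2.imread('pics/top0.png');d=np.load('pics/top0.npy');hsv=cv2.cvtColor(im,cv2.COLOR_BGR2HSV)
print(hsv[153,300],hsv[220,362])
def show(n,u,v,z): print(n,'plane',ray('top',u,v,z).round(4),'depth pt',world('top',u,v,float(d[int(round(v)),int(round(u))])).round(4))
for n,(u,v),z in [('blue',(300,153),.1),('steel',(362,220),.1)]:
    p=np.median(hsv[v-6:v+7,u-6:u+7].reshape(-1,3),0)
    m=(cv2.GaussianBlur(np.abs(hsv-p)[...,(0,1) if n=='blue' else (1,2)].max(-1),(0,0),1)<45).astype(np.uint8)
    w=np.zeros_like(m);cv2.circle(w,(u,v),32,1,-1);m=cv2.morphologyEx(m*w,cv2.MORPH_OPEN,np.ones((9,9)))
    c=max(cv2.findContours(m,0,2)[0],key=cv2.contourArea);(a,b),rr=cv2.minEnclosingCircle(c);print(rr,a,b);show(n,a,b,z)
for n,u,v,z in [('bar',446,204,.018),('black',475,203,.064),('tring',206,208,.027),('filter',175,187,.024),('mat',410,230,.004)]: show(n,u,v,z)
for u,v in [(152,182),(238,153),(251,216),(165,236)]: show('casec',u,v,.045)
E
```

```text
[112 144 174] [113  11 192]
21.220991134643555 299.5 152.14865112304688
blue plane [0.6226 0.0651 0.1   ] depth pt [0.623  0.0652 0.0975]
26.500099182128906 359.0 215.5
steel plane [ 0.4694 -0.075   0.1   ] depth pt [ 0.4694 -0.0752  0.0967]
bar plane [ 0.4972 -0.3021  0.018 ] depth pt [ 0.4971 -0.3013  0.0213]
black plane [ 0.4972 -0.3614  0.064 ] depth pt [ 0.4971 -0.3599  0.0686]
tring plane [0.4938 0.3089 0.027 ] depth pt [0.4942 0.3126 0.013 ]
filter plane [0.5485 0.3893 0.024 ] depth pt [0.5486 0.3896 0.0231]
mat plane [ 0.4318 -0.2118  0.004 ] depth pt [ 0.4319 -0.2115  0.0059]
casec plane [0.5602 0.4405 0.045 ] depth pt [0.5603 0.4408 0.0442]
casec plane [0.6308 0.2234 0.045 ] depth pt [0.6347 0.2284 0.0188]
casec plane [0.4719 0.1912 0.045 ] depth pt [0.4724 0.1975 0.0073]
casec plane [0.4243 0.4071 0.045 ] depth pt [0.4243 0.4078 0.0431]
```

```bash
python3 -m inch '[0,0,0,0.25,-0.17,0.04,-0.32, 0,0,0,0.45,-0.3,0.08,-0.32, 0,0,0,0.65,-0.45,0.12,-0.32, 0,0,0,0.7,-0.48,0.12,-0.32, 0,0,0,0.7,-0.48,0.12,-0.32]' 20
python3 -m inch '[0,0,0,0.25,-0.17,0.04,-0.32, 0,0,0,0.45,-0.3,0.08,-0.32, 0,0,0,0.65,-0.45,0.12,-0.32, 0,0,0,0.7,-0.48,0.12,-0.32, 0,0,0,0.7,-0.48,0.12,-0.32]' 
python3 -m inch '[0,0,0,0.25,-0.17,0.04,-0.32, 0,0,0,0.45,-0.3,0.08,-0.32, 0,0,0,0.65,-0.45,0.12,-0.32, 0,0,0,0.69,-0.48,0.12,-0.32, 0,0,0,0.69,-0.48,0.12,-0.32]' 
python3 -m inch '[0,0,0,0,0,0,-0.32, 0,0,0,0,0,0,-0.32, 0,0,0,0,0,0,-0.32, 0,0,0,0,0,0,-0.32, 0,0,0,0,0,0,-0.32]'
python3 - <<'E'
from h import *
s=read_state();im,d=save('wrist','w1');print(s['ee_pos'],s['eef_rot'].round(4),s['opening'])
hsv=cv2.cvtColor(im,cv2.COLOR_RGB2HSV)
m=((hsv[...,0]>14)&(hsv[...,0]<34)&(hsv[...,1]>110)&(hsv[...,2]>90)).astype(np.uint8)
for c in cv2.findContours(m,0,2)[0]:
    if cv2.contourArea(c)>100: (a,b),r=cv2.minEnclosingCircle(c);print(a,b,r,ray('wrist',a,b,.056,s))
E
```

```text
t: 0.6
ee_pos: [0.2628, -0.4786, 0.3803]
eef_rot: [[0.971, 0.239, -0.0], [0.239, -0.971, 0.002], [0.0, -0.002, -1.0]]
contact_force: [-0.8, -0.3, -0.2]
opening: 0.0604
grip_force: 0.0
t: 1.1
ee_pos: [0.3758, -0.353, 0.3563]
eef_rot: [[0.971, 0.239, -0.0], [0.239, -0.971, 0.001], [-0.0, -0.001, -1.0]]
contact_force: [0.2, -1.0, 0.2]
opening: 0.0599
grip_force: 0.0
t: 1.6
ee_pos: [0.487, -0.2278, 0.3324]
eef_rot: [[0.971, 0.239, -0.0], [0.239, -0.971, 0.0], [-0.0, -0.0, -1.0]]
contact_force: [0.2, -0.7, 0.2]
opening: 0.0604
grip_force: 0.0
t: 2.1
ee_pos: [0.4856, -0.229, 0.3328]
eef_rot: [[0.972, 0.236, 0.0], [0.236, -0.972, -0.0], [0.0, 0.0, -1.0]]
contact_force: [0.3, -0.3, 0.1]
opening: 0.0604
grip_force: 0.0
[ 0.48557342 -0.22904735  0.33281297] [[ 9.718e-01  2.358e-01  1.000e-04]
 [ 2.358e-01 -9.718e-01 -1.000e-04]
 [ 1.000e-04  1.000e-04 -1.000e+00]] 0.06041229184031211
191.0 304.04998779296875 25.129825592041016 [ 0.37228672 -0.14047848  0.056     ]
452.0 302.0462951660156 27.120243072509766 [ 0.42698031 -0.35842201  0.056     ]
319.3106689453125 204.96116638183594 25.595937728881836 [ 0.48524375 -0.22715386  0.056     ]
35.5 64.0 12.971221923828125 [ 0.53926468 -0.00944135  0.056     ]
15.666666984558105 49.0 11.080613136291504 [0.5460158 0.0039731 0.056    ]
```

View pics/w1.png

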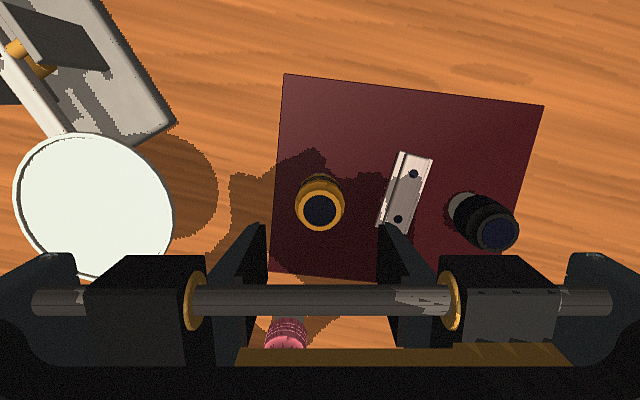

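View: gold eyepiece at (319,205) between the fingers, the bar (405,190) outside the right finger, steel pan at left. It is about 2 mm off; descending and gripping.

```bash
python3 -m inch '[0,0,0,0,-0.01,0.15,-0.32, 0,0,0,0,-0.01,0.3,-0.32, 0,0,0,0,-0.01,0.42,-0.32, 0,0,0,0,-0.01,0.52,-0.32, 0,0,0,0,-0.01,0.565,-0.32]' 20
python3 -m inch '[0,0,0,0,0,0,-0.32, 0,0,0,0,0,0,0.6, 0,0,0,0,0,0,0.6, 0,0,0,0,0,0,0.6, 0,0,0,0,0,0,0.6]' 20
python3 -m inch '[0,0,0,0,0,0,0.6, 0,0,0,0,0,0,0.6, 0,0,0,0,0,0,0.6, 0,0,0,0,0,0,0.6, 0,0,0,0,0,0,0.6]' 20
```

```text
t: 2.65
ee_pos: [0.485, -0.2265, 0.2182]
eef_rot: [[0.972, 0.236, -0.002], [0.236, -0.972, 0.001], [-0.001, -0.001, -1.0]]
contact_force: [-0.8, -0.7, -0.6]
opening: 0.0603
grip_force: 0.0
t: 3.15
ee_pos: [0.4857, -0.2268, 0.2205]
eef_rot: [[0.972, 0.237, 0.001], [0.237, -0.972, -0.001], [0.001, 0.001, -1.0]]
contact_force: [-1.1, -1.0, 8.0]
opening: 0.0394
grip_force: 20.0
t: 3.65
ee_pos: [0.4856, -0.2268, 0.2205]
eef_rot: [[0.972, 0.237, 0.001], [0.237, -0.972, -0.001], [0.001, 0.001, -1.0]]
contact_force: [-0.7, 0.1, 7.7]
opening: 0.0395
grip_force: 20.0
```

```bash
python3 -m inch '[0,0,0,0,0,-0.2,0.6, 0,0,0,0,0,-0.4,0.6, 0,0,0,0,0,-0.6,0.6, 0,0,0,0,0,-0.8,0.6, 0,0,0,0,0,-0.9,0.6]' 20
python3 -m inch '[0,0,0,0.12,-0.15,0,0.6, 0,0,0,0.24,-0.3,0,0.6, 0,0,0,0.36,-0.45,0,0.6, 0,0,0,0.46,-0.57,0,0.6, 0,0,0,0.505,-0.63,0,0.6]' 20
python3 -m inch '[0,0,0,0.12,-0.15,0,0.6, 0,0,0,0.24,-0.3,0,0.6, 0,0,0,0.36,-0.45,0,0.6, 0,0,0,0.46,-0.57,0,0.6, 0,0,0,0.505,-0.63,0,0.6]' 20
python3 -m inch '[0,0,0,0,0,0,0.6, 0,0,0,0,0,0.1,0.6, 0,0,0,0,0,0.2,0.6, 0,0,0,0,0,0.28,0.6, 0,0,0,0,0,0.32,0.6]' 20
python3 - <<'E'
from h import *
save('side','s2')
E
```

```text
t: 4.15
ee_pos: [0.4855, -0.2266, 0.4035]
eef_rot: [[0.972, 0.237, 0.004], [0.237, -0.972, -0.002], [0.003, 0.003, -1.0]]
contact_force: [0.9, -0.0, -1.1]
opening: 0.0396
grip_force: 20.0
t: 4.65
ee_pos: [0.5543, -0.0781, 0.4]
eef_rot: [[0.971, 0.238, 0.001], [0.238, -0.971, 0.0], [0.001, -0.0, -1.0]]
contact_force: [0.4, -0.9, -1.1]
opening: 0.0394
grip_force: 20.0
t: 5.15
ee_pos: [0.6226, 0.0677, 0.3997]
eef_rot: [[0.971, 0.238, 0.0], [0.238, -0.971, 0.0], [0.0, -0.0, -1.0]]
contact_force: [-1.0, -0.3, -1.0]
opening: 0.0394
grip_force: 20.0
t: 5.65
ee_pos: [0.6213, 0.0645, 0.3345]
eef_rot: [[0.972, 0.235, -0.002], [0.235, -0.972, -0.0], [-0.002, -0.0, -1.0]]
contact_force: [-0.7, -0.6, -1.1]
opening: 0.0393
grip_force: 20.0
```

View pics/s2.png

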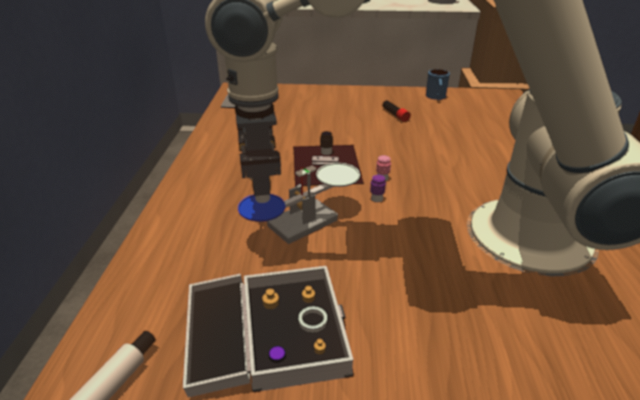

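Side view: the eyepiece hangs upright just over the blue pan centre (262,205). Lowering slowly.

```bash
python3 -m inch '[0,0,0,0,0,0.02,0.6, 0,0,0,0,0,0.04,0.6, 0,0,0,0,0,0.06,0.6, 0,0,0,0,0,0.08,0.6, 0,0,0,0,0,0.10,0.6]' 20
python3 -m inch '[0,0,0,0,0,0.02,0.6, 0,0,0,0,0,0.04,0.6, 0,0,0,0,0,0.06,0.6, 0,0,0,0,0,0.08,0.6, 0,0,0,0,0,0.09,0.6]' 20
python3 -m inch '[0,0,0,0,0,0,0.6, 0,0,0,0,0,0,0.6, 0,0,0,0,0,0,0.6, 0,0,0,0,0,0,0.6, 0,0,0,0,0,0,0.6]' 20
```

```text
t: 6.2
ee_pos: [0.6221, 0.066, 0.3156]
eef_rot: [[0.972, 0.237, 0.0], [0.237, -0.972, -0.0], [0.0, 0.0, -1.0]]
contact_force: [0.4, 0.4, -1.1]
opening: 0.0396
grip_force: 20.0
t: 6.7
ee_pos: [0.622, 0.066, 0.2972]
eef_rot: [[0.972, 0.237, -0.0], [0.237, -0.972, -0.0], [-0.0, -0.0, -1.0]]
contact_force: [-0.3, -0.6, -0.8]
opening: 0.0396
grip_force: 20.0
t: 7.2
ee_pos: [0.6221, 0.066, 0.2979]
eef_rot: [[0.972, 0.237, 0.0], [0.237, -0.972, 0.0], [0.0, 0.0, -1.0]]
contact_force: [0.6, 0.4, 0.4]
opening: 0.0392
grip_force: 20.0
```

```bash
python3 -m inch '[0,0,0,0,0,0,0.05, 0,0,0,0,0,0,-0.1, 0,0,0,0,0,0,-0.32, 0,0,0,0,0,0,-0.32, 0,0,0,0,0,0,-0.32]' 20
python3 -m inch '[0,0,0,0,0,0,-0.32, 0,0,0,0,0,-0.1,-0.32, 0,0,0,0,0,-0.3,-0.32, 0,0,0,0,0,-0.5,-0.32, 0,0,0,0,0,-0.7,-0.32]' 20
python3 -m inch '[0,0,0,0,-0.2,-0.05,-0.32, 0,0,0,-0.05,-0.4,-0.05,-0.32, 0,0,0,-0.1,-0.65,-0.05,-0.32, 0,0,0,-0.13,-0.9,-0.05,-0.32, 0,0,0,-0.13,-1,-0.05,-0.32]' 20
python3 -m inch '[0,0,0,0,0,0,-0.32, 0,0,0,0,0,0,-0.32, 0,0,0,0,0,0,-0.32, 0,0,0,0,0,0,-0.32, 0,0,0,0,0,0,-0.32]'
python3 - <<'E'
from h import *
s=read_state();save('wrist','w3');im,d=save('top','t3')
for n,u,v,r in [('blue',300,153,34),('steel',362,220,22)]:
    P=np.array([world('top',a,b,float(d[b,a])) for a in range(u-r,u+r,2) for b in range(v-r,v+r,2) if d[b,a]>0])
    print(n,np.histogram(P[:,2],np.arange(.05,.16,.004)))
for a,b,z in [(300,153,.1),(362,220,.1)]:print(ray('top',a,b,z))
side,ds=save('side','s3')
cv2.imwrite('pics/c3.png',np.hstack([cv2.resize(im[100:280,120:480],(600,300)),])[:,:,::-1]);cv2.imwrite('pics/c4.png',cv2.resize(side[130:260,210:390],(720,520))[:,:,::-1])
E
```

```text
t: 7.7
ee_pos: [0.622, 0.066, 0.2977]
eef_rot: [[0.972, 0.237, 0.0], [0.237, -0.972, -0.0], [0.0, 0.0, -1.0]]
contact_force: [-0.1, -0.0, 0.2]
opening: 0.0602
grip_force: 0.0
t: 8.2
ee_pos: [0.6218, 0.066, 0.4392]
eef_rot: [[0.972, 0.237, -0.0], [0.237, -0.972, 0.0], [-0.0, -0.0, -1.0]]
contact_force: [0.5, 0.4, 0.9]
opening: 0.0603
grip_force: 0.0
t: 8.7
ee_pos: [0.5475, 0.2573, 0.4479]
eef_rot: [[0.971, 0.239, -0.0], [0.239, -0.971, 0.001], [-0.0, -0.001, -1.0]]
contact_force: [0.5, -1.3, 0.5]
opening: 0.0601
grip_force: 0.0
t: 9.2
ee_pos: [0.5498, 0.2534, 0.4477]
eef_rot: [[0.972, 0.235, -0.0], [0.235, -0.972, -0.0], [-0.0, 0.0, -1.0]]
contact_force: [-0.9, -0.1, -0.0]
opening: 0.0603
grip_force: 0.0
blue (array([  0,   0,   0,   2,  89, 177,  32,   4,   2,   1,   2,   0,   0,
         4,   0,   1,   2,   5,   7,   7,  13,  26,   1,   1,   0,   2,
         6]), array([0.05 , 0.054, 0.058, 0.062, 0.066, 0.07 , 0.074, 0.078, 0.082,
       0.086, 0.09 , 0.094, 0.098, 0.102, 0.106, 0.11 , 0.114, 0.118,
       0.122, 0.126, 0.13 , 0.134, 0.138, 0.142, 0.146, 0.15 , 0.154,
       0.158]))
steel (array([  0,   0,   0,   0,   0,   0,   0,   0,   0,   0,   0,   9,   4,
         0,   0,   0,   0,  16, 216, 140,  14,   0,   0,   0,   0,   0,
         0]), array([0.05 , 0.054, 0.058, 0.062, 0.066, 0.07 , 0.074, 0.078, 0.082,
       0.086, 0.09 , 0.094, 0.098, 0.102, 0.106, 0.11 , 0.114, 0.118,
       0.122, 0.126, 0.13 , 0.134, 0.138, 0.142, 0.146, 0.15 , 0.154,
       0.158]))
[0.62051485 0.06389333 0.1       ]
[ 0.45864732 -0.08195408  0.1       ]
```

View pics/c4.png

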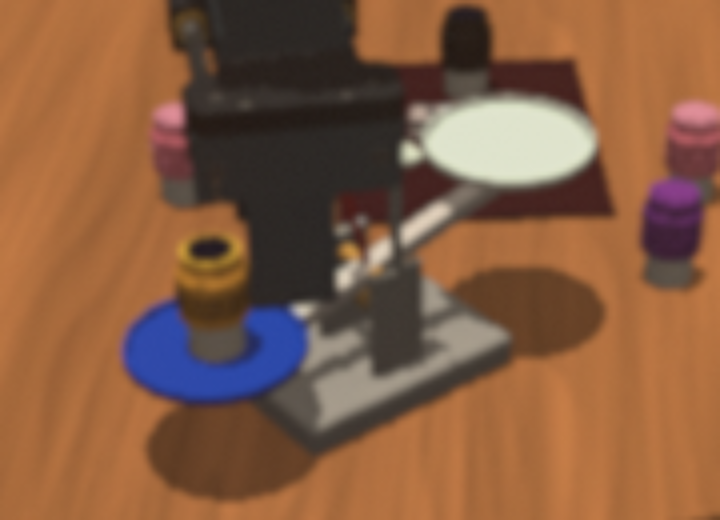

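View pics/w3.png

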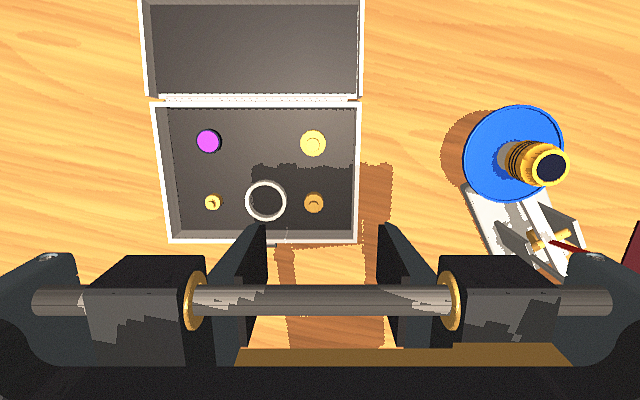

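The eyepiece stands upright in the sunken blue pan, and the beam is at its stop (so at least about 72 g). Case in wrist view: w80 (313,143), w40 (314,203), w20 (212,202), ring (266,201), filter (209,141). w80 goes first.

```bash
python3 - <<'E'
from h import *
s=read_state();im=cv2.imread('pics/w3.png');hsv=cv2.cvtColor(im,cv2.COLOR_BGR2HSV)
for n,u,v,zt in [('w80',313,143,31),('w40',314,203,29),('w20',212,202,27)]:
    r=17;p=hsv[v-r:v+r,u-r:u+r];m=((p[...,0]>12)&(p[...,0]<36)&(p[...,1]>70)&(p[...,2]>110)).astype(np.uint8)
    c=max(cv2.findContours(m,0,2)[0],key=cv2.contourArea);(a,b),rr=cv2.minEnclosingCircle(c)
    w=ray('wrist',a+u-r,b+v-r,zt/1000,s);e=(s['eef_rot'].T@(w-s['ee_pos']))
    print(n,rr,w.round(4),'tool shift frac',(e/.2).round(3))
for n,u,v,z in [('ring',266,201,.027),('filter',209,141,.024),('wallR',350,107,.045),('wallR2',357,243,.045),('wallL',152,107,.045)]:print(n,ray('wrist',u,v,z,s).round(4))
E
```

```text
w80 13.656599998474121 [0.5782 0.2717 0.031 ] tool shift frac [ 0.16  -0.053  2.083]
w40 10.54102611541748 [0.508  0.2539 0.029 ] tool shift frac [-0.202 -0.05   2.094]
w20 9.300638198852539 [0.4792 0.3734 0.027 ] tool shift frac [-0.201 -0.664  2.103]
ring [0.4949 0.3109 0.027 ]
filter [0.5505 0.3903 0.024 ]
wallR [0.6267 0.2409 0.045 ]
wallR2 [0.4745 0.1915 0.045 ]
wallL [0.5764 0.4494 0.045 ]
```

```bash
python3 -m inch '[0,0,0,0.08,-0.03,0.1,0.12, 0,0,0,0.16,-0.06,0.3,0.12, 0,0,0,0.16,-0.06,0.5,0.12, 0,0,0,0.16,-0.06,0.7,0.12, 0,0,0,0.16,-0.06,0.8,0.12]' 20
python3 -m inch '[0,0,0,0,0,0,0.12, 0,0,0,0,0,0.1,0.12, 0,0,0,0,0,0.2,0.12, 0,0,0,0,0,0.3,0.12, 0,0,0,0,0,0.39,0.12]' 20
python3 -m inch '[0,0,0,0,0,0,0.12, 0,0,0,0,0,0,0.8, 0,0,0,0,0,0,0.8, 0,0,0,0,0,0,0.8, 0,0,0,0,0,0,0.8]' 20
```

```text
t: 9.85
ee_pos: [0.5769, 0.273, 0.2843]
eef_rot: [[0.972, 0.236, -0.004], [0.236, -0.972, -0.001], [-0.004, 0.0, -1.0]]
contact_force: [-0.4, 0.9, -1.0]
opening: 0.0402
grip_force: 0.0
t: 10.35
ee_pos: [0.5784, 0.2735, 0.2106]
eef_rot: [[0.972, 0.236, 0.002], [0.236, -0.972, 0.001], [0.002, -0.0, -1.0]]
contact_force: [-0.1, -0.1, 0.0]
opening: 0.0403
grip_force: 0.0
t: 10.85
ee_pos: [0.5783, 0.2736, 0.2113]
eef_rot: [[0.972, 0.237, 0.002], [0.237, -0.972, 0.001], [0.003, -0.0, -1.0]]
contact_force: [0.2, -0.1, 8.9]
opening: 0.0289
grip_force: 20.0
```

```bash
python3 -m inch '[0,0,0,0,0,-0.1,0.8, 0,0,0,0,0,-0.3,0.8, 0,0,0,0,0,-0.55,0.8, 0,0,0,0,0,-0.8,0.8, 0,0,0,0,0,-1,0.8]' 20
python3 -m inch '[0,0,0,-0.13,0.19,-0.1,0.8, 0,0,0,-0.26,0.38,-0.15,0.8, 0,0,0,-0.37,0.55,-0.15,0.8, 0,0,0,-0.47,0.7,-0.15,0.8, 0,0,0,-0.535,0.79,-0.15,0.8]' 20
python3 -m inch '[0,0,0,-0.13,0.19,0,0.8, 0,0,0,-0.26,0.38,0,0.8, 0,0,0,-0.37,0.55,0,0.8, 0,0,0,-0.47,0.7,0,0.8, 0,0,0,-0.535,0.79,0,0.8]' 20
python3 -m inch '[0,0,0,0,0,0,0.8, 0,0,0,0,0,0.15,0.8, 0,0,0,0,0,0.3,0.8, 0,0,0,0,0,0.45,0.8, 0,0,0,0,0,0.52,0.8]' 20
python3 -m inch '[0,0,0,0,0,0,0.8, 0,0,0,0,0,0.02,0.8, 0,0,0,0,0,0.02,0.8, 0,0,0,0,0,0.02,0.8, 0,0,0,0,0,0.02,0.8]' 20
python3 - <<'E'
from h import *
s=read_state();im,d=save('wrist','w4');print(s['ee_pos'])
E
```

```text
t: 11.35
ee_pos: [0.5775, 0.2734, 0.4137]
eef_rot: [[0.972, 0.237, 0.003], [0.237, -0.972, 0.001], [0.003, -0.0, -1.0]]
contact_force: [0.2, 0.6, -1.4]
opening: 0.0291
grip_force: 20.0
t: 11.85
ee_pos: [0.5099, 0.0926, 0.4407]
eef_rot: [[0.972, 0.236, 0.001], [0.236, -0.972, -0.0], [0.001, 0.0, -1.0]]
contact_force: [1.1, -0.1, -1.0]
opening: 0.029
grip_force: 20.0
t: 12.35
ee_pos: [0.4434, -0.0861, 0.4405]
eef_rot: [[0.972, 0.235, 0.001], [0.235, -0.972, -0.001], [0.001, 0.001, -1.0]]
contact_force: [0.1, -0.8, -0.7]
opening: 0.029
grip_force: 20.0
t: 12.85
ee_pos: [0.4441, -0.0836, 0.3342]
eef_rot: [[0.972, 0.237, -0.002], [0.237, -0.972, 0.001], [-0.001, -0.001, -1.0]]
contact_force: [0.3, 0.2, 0.2]
opening: 0.0288
grip_force: 20.0
t: 13.35
ee_pos: [0.4447, -0.0842, 0.3323]
eef_rot: [[0.972, 0.237, 0.001], [0.237, -0.972, -0.0], [0.001, 0.001, -1.0]]
contact_force: [0.0, -0.6, -0.1]
opening: 0.029
grip_force: 20.0
[ 0.44468977 -0.08423936  0.3323274 ]
```

View pics/w4.png

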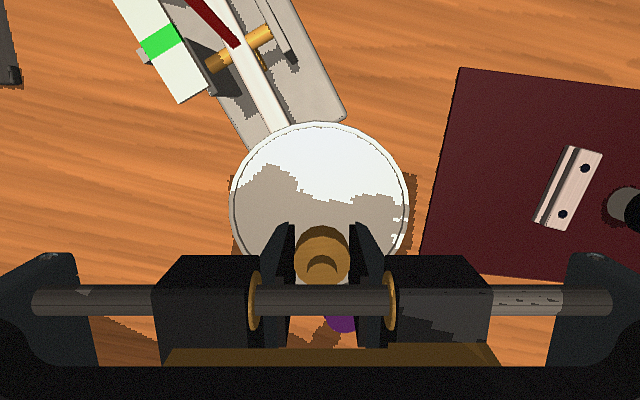

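Wrist view: w80 held at (321,252), inside the near half of the steel pan, whose centre is near (319,208). Lowering slowly.

```bash
python3 -m inch '[0,0,0,0,0,0.01,0.8, 0,0,0,0,0,0.02,0.8, 0,0,0,0,0,0.03,0.8, 0,0,0,0,0,0.04,0.8, 0,0,0,0,0,0.045,0.8]' 20
python3 -m inch '[0,0,0,0,0,0.01,0.8, 0,0,0,0,0,0.02,0.8, 0,0,0,0,0,0.03,0.8, 0,0,0,0,0,0.035,0.8, 0,0,0,0,0,0.035,0.8]' 20
python3 -m inch '[0,0,0,0,0,0,0.6, 0,0,0,0,0,0,0.3, 0,0,0,0,0,0,0.12, 0,0,0,0,0,0,0.12, 0,0,0,0,0,0,0.12]' 20
python3 -m inch '[0,0,0,0,0,0,0.12, 0,0,0,0,0,-0.2,0.12, 0,0,0,0,0,-0.45,0.12, 0,0,0,0,0,-0.6,0.12, 0,0,0,0,0,-0.6,0.12]' 20
python3 -m inch '[0,0,0,0.2,-0.2,0,0.12, 0,0,0,0.4,-0.4,0,0.12, 0,0,0,0.5,-0.55,0,0.12, 0,0,0,0.5,-0.65,0,0.12, 0,0,0,0.5,-0.7,0,0.12]' 20
python3 -m inch '[0,0,0,0,-0.2,0,0.12, 0,0,0,0,-0.4,0,0.12, 0,0,0,0,-0.6,0,0.12, 0,0,0,0,-0.65,0,0.12, 0,0,0,0,-0.65,0,0.12]' 20
python3 - <<'E'
from h import *
s=read_state();im,d=save('top','t5');w,_=save('wrist','w5');print(s['ee_pos'])
for n,u,v,r in [('blue',300,153,22),('steel',362,220,22)]:
    P=np.array([world('top',a,b,float(d[b,a])) for a in range(u-r,u+r) for b in range(v-r,v+r) if d[b,a]>0])
    h,e=np.histogram(P[:,2],np.arange(.06,.14,.003));k=h.argmax();q=P[(P[:,2]>e[k]-.004)&(P[:,2]<e[k]+.007)];print(n,np.median(q[:,2]),len(q))
cv2.imwrite('pics/c5.png',np.vstack([cv2.resize(im[130:260,270:400],(520,520)),])[:,:,::-1])
E
```

```text
t: 13.9
ee_pos: [0.4445, -0.0842, 0.3224]
eef_rot: [[0.972, 0.237, -0.0], [0.237, -0.972, 0.0], [-0.0, -0.0, -1.0]]
contact_force: [0.3, -0.3, -0.5]
opening: 0.0291
grip_force: 20.0
t: 14.4
ee_pos: [0.4445, -0.0842, 0.3156]
eef_rot: [[0.972, 0.237, -0.0], [0.237, -0.972, 0.0], [-0.0, -0.0, -1.0]]
contact_force: [0.2, 0.2, -0.8]
opening: 0.029
grip_force: 20.0
t: 14.9
ee_pos: [0.4446, -0.0843, 0.3158]
eef_rot: [[0.972, 0.237, 0.0], [0.237, -0.972, -0.0], [0.0, 0.0, -1.0]]
contact_force: [-0.0, 0.6, 0.7]
opening: 0.0403
grip_force: 0.0
t: 15.4
ee_pos: [0.4452, -0.0844, 0.4396]
eef_rot: [[0.972, 0.237, 0.007], [0.237, -0.972, -0.002], [0.006, 0.004, -1.0]]
contact_force: [0.8, 0.5, -1.1]
opening: 0.0401
grip_force: 0.0
t: 15.9
ee_pos: [0.5083, 0.0772, 0.4349]
eef_rot: [[0.971, 0.239, -0.001], [0.239, -0.971, 0.0], [-0.001, -0.0, -1.0]]
contact_force: [-0.3, -0.4, -0.6]
opening: 0.0403
grip_force: 0.0
t: 16.4
ee_pos: [0.4773, 0.2022, 0.4354]
eef_rot: [[0.971, 0.238, -0.0], [0.238, -0.971, -0.0], [-0.001, 0.0, -1.0]]
contact_force: [0.3, -1.6, 0.6]
opening: 0.0398
grip_force: 0.0
[0.47733445 0.20219563 0.43544059]
blue 0.0968315602862233 1172Traceback (most recent call last):
  File "<stdin>", line 4, in <module>
  File "h.py", line 6, in world
    c=calibration(n);K=np.array(c['K']);p=np.array([(u-K[0,2])/K[0,0]*d,(v-K[1,2])/K[1,1]*d,d])
ValueError: time passes only in moves, steps and waits
```

```bash
python3 -m inch '[0,0,0,0,0,0,0.12, 0,0,0,0,0,0,0.12, 0,0,0,0,0,0,0.12, 0,0,0,0,0,0,0.12, 0,0,0,0,0,0,0.12]' 20
python3 - <<'E'
from h import *
c=calibration('top');K=c['K'];R=cv2.Rodrigues(c['rvec'])[0]
im,d=save('top','t6')
U,V=np.meshgrid(np.arange(640),np.arange(400));P=(np.dstack([(U-K[0,2])/K[0,0]*d,(V-K[1,2])/K[1,1]*d,d])-c['tvec'].ravel())@R
d0=np.load('pics/top0.npy');P0=(np.dstack([(U-K[0,2])/K[0,0]*d0,(V-K[1,2])/K[1,1]*d0,d0])-c['tvec'].ravel())@R
for n,u,v,r in [('blue',300,153,20),('steel',362,220,20)]:
    for Q in (P0,P):
        z=Q[v-r:v+r,u-r:u+r,2].ravel();q=z[(z>.065)&(z<.14)];h,e=np.histogram(q,np.arange(.065,.14,.003));k=h.argmax();print(n,np.median(q[abs(q-e[k]-.0015)<.005]),h[k])
cv2.imwrite('pics/c6.png',cv2.resize(im[130:260,270:400],(520,520))[:,:,::-1])
E
```

```text
t: 17.0
ee_pos: [0.4779, 0.2016, 0.4357]
eef_rot: [[0.972, 0.236, 0.0], [0.236, -0.972, -0.0], [0.0, 0.0, -1.0]]
contact_force: [-0.6, 0.5, 0.6]
opening: 0.0401
grip_force: 0.0
blue 0.0978040824432822 598
blue 0.09690645695722594 539
steel 0.09822598068383089 621
steel 0.09925085974080533 621
```

View pics/c6.png

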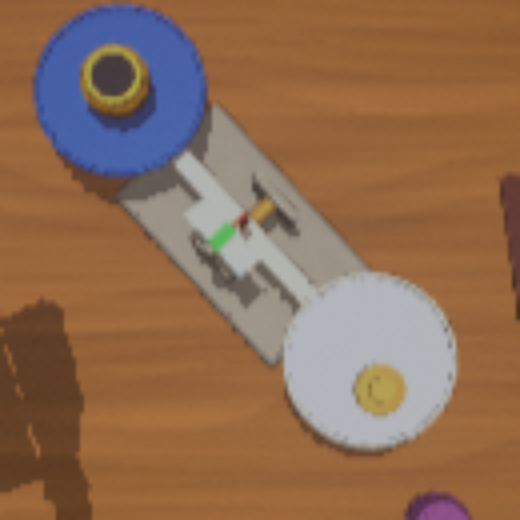

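The pans sit within 1 mm of level, about 0.01 rad. The red pointer lines up with the green band at (223,236), w80 stands about 18 mm from the steel pan's centre, and the eyepiece is upright. Handing in.

```bash
python3 -c "
from station import *
print(close_job())"
```

```text
the job is handed in; nothing more can be done
None
```

I handed the job in: the gold eyepiece stands upright in the blue pan and the 80 g weight alone balances it in the steel pan, with the beam about 0.01 rad off level (limit 0.05); the hand-in gave no verdict back.

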